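# Close the pastry-tool canisters with the lids from the pile

## Robot

A 6-joint arm with a two-finger parallel gripper is mounted at the origin on the work surface. World frame = base frame: x ahead of the robot, y to its left, z up, the work surface at z = 0. Lengths are in mm, angles in degrees, forces in N, time in s.
With the tool pointing down it reaches from about 350 to 850 mm from the base axis. Payload 8.1 kg.
Tool frame: the origin (TCP) lies midway between the tips of the shut fingers; the grasp point (between the pads) lies 19 mm behind it; z points along the fingers, y is the direction in which the jaws open and shut (so a half turn about z gives the same grasp; the last joint's range is limited). The gripper opens to 85 mm and grips with 20 to 120 N. Pads are 22 mm wide; open, the fingers measure 114 mm over their backs; the gripper's body (76 mm by 85 mm) begins 54 mm behind the grasp point. The pads swing forward as they close: fully open they stand 13 mm farther back than shut.
Start: joints at [-72.789, 7.471, 85.268, -0, 87.261, -4.893], TCP at [225.8, -555.895, 231.292] pointing down, gripper open.
Joint ranges: [-169.43, 169.43], [-51.17, 129.36], [1.28, 143.12], [-76.62, 256.62], [0, 156.53], [-152.29, 152.29]. Speed limits (degrees/s): [136.94, 136.94, 159.86, 180, 180, 180].

## Interface

Orientations are given as [roll, pitch, yaw] about the fixed x, y, z axes, in that order (R = Rz(yaw) Ry(pitch) Rx(roll)).
In Python, from bench import r gives the robot as it stands.
- The arm moves only by the shell command python3 -m jog 'ROWS' [FORCE]. ROWS is JSON, a list of rows, each a list of 5 numbers: the shift along the tool's x, y, z in m, then the turn about the tool's z in rad, then the opening, from 0 (shut) to 1 (fully open). A call has 1 to 20 rows; each row is the pose to reach, as a shift and turn from the pose measured when the call began, along the tool's axes at that moment; what a row does not reach only later rows make up. A row lasts 1/10 s, in which the tool goes at most 50 mm and 8.59 degrees, less where a joint would pass 70% of its speed; a pose out of reach is approached as far as the arm can. A call with a gripper value outside its range is refused whole. The fingers move at their own pace and stop on an object; FORCE is the grip in N (left out, the last holds). Time passes only in rows, so rows that repeat a pose let the fingers close. It gives the time, the measured TCP pose, the force and the opening at its end, in the units of the state.
- r.sense(): the state, without advancing time (a new reading comes with each control period).
- r.snapshot(name): name is "scene" or "top" or "wrist"; returns a dict with "pixels" (400x640x3 uint8, red, green, blue), "K" (3x3 intrinsics, pixels), "k1" (the pictures are not rectified: a ray, as slopes to the right and down, at radius r is drawn at 1 + k1 r^2 times it, then the intrinsics apply), "R" (3x3) and "t" (3): a world point X has camera coordinates R X + t. Camera axes: x right, y down, z forward; pixel columns grow to the right and rows downward; lengths in mm; the calibration is good to about 2 mm. A picture is of the moment at which its call begins. There is no depth.
- r.hand_in(): hands the job in, once; it reports no verdict.
The state is a dict: "time": time; "joint_pos": joint angles; "qd": joint speeds; "joint_efforts": joint torques, N m; "tool_pos": TCP position; "tcp_rot": TCP orientation; "ft_force": force on the tool from outside, world axes, zero at the start; "wrist_torque": the same for the moment, N m; "finger_gap": finger opening in mm.
Only numpy, scipy, OpenCV 4.12 (cv2) and the standard library are available. Lean on these libraries where they do the work, as an engineer would, in place of code of your own. Each camera call takes 0.05 s, during which the arm holds its last target.

## Task

Clear up after the decorating class: take the pile of wooden lids apart and close each of the four open white canisters with the lid of its own shape and size, fully seated on the rim and lined up with its canister. Set the lids down rather than dropping them, and leave the torch and the sugar shaker standing where they are.

Things in the scene. Friction and masses are not known exactly. Their poses are not given: they have to be found in the camera images.
- lid_rectangular: Loose bamboo lid, pale wood, rectangular, the only oblong one, 50 to 105 g: slab 106 x 62 mm, 16 mm thick, over a grey locating plug 82 x 38 mm, 8 mm thick, centred under it; 24 mm tall in all. Origin: centre of the plug's underside, so the wood spans z = 8 to 24 mm; z up, x along the long (106 mm) side. Starts right way up in the one pile of four lids, at the bottom, its plug on the table.
- lid_square: Loose bamboo lid, pale wood, square, 30 to 65 g: slab 60 x 60 mm, 16 mm thick, over a grey locating plug 36 x 36 mm, 8 mm thick, centred under it; 24 mm tall in all. Origin: centre of the plug's underside, so the wood spans z = 8 to 24 mm; z up, x and y along its sides. Starts right way up in the one pile of four lids, second, on the rectangular lid, up to 0.2 rad turned against it.
- lid_round_large: Loose bamboo lid, pale wood, round, the larger of the two, 24 to 50 g: slab 58 mm in diameter, 16 mm thick, over a grey locating plug 34 mm in diameter, 8 mm thick, centred under it; 24 mm tall in all. Origin: centre of the plug's underside, so the wood spans z = 8 to 24 mm; z up. Starts right way up in the one pile of four lids, third, on the square lid.
- lid_round_small: Loose bamboo lid, pale wood, round, the smaller of the two, 15 to 31 g: slab 46 mm in diameter, 16 mm thick, over a grey locating plug 22 mm in diameter, 8 mm thick, centred under it; 24 mm tall in all. Origin: centre of the plug's underside, so the wood spans z = 8 to 24 mm; z up. Starts right way up in the one pile of four lids, on top of the pile, on the large round lid.
- canister_rectangular: Open white ceramic canister, fixed, rectangular: outside 102 x 58 mm, walls 4 mm, mouth 94 x 50 mm, 60 mm high. Origin: centre of its underside on the table, z up, x along the long (102 mm) side. Its lid's plug enters the mouth with 6 mm play all round; the wood rests on the rim, overhanging 2 mm; seated, the lid's origin is 52 mm above this origin. Small tools lie inside, well below the rim.
- canister_square: Open white ceramic canister, fixed, square: outside 56 x 56 mm, walls 4 mm, mouth 48 x 48 mm, 72 mm high. Origin: centre of its underside on the table, z up, x and y along its sides. Its lid's plug enters the mouth with 6 mm play all round; the wood rests on the rim, overhanging 2 mm; seated, the lid's origin is 64 mm above this origin. Small tools lie inside, well below the rim.
- canister_round_large: Open white ceramic canister, fixed, round, the wider, taller one: outside 54 mm in diameter, walls 4 mm, mouth 46 mm, 80 mm high. Origin: centre of its underside on the table, z up. Its lid's plug enters the mouth with 6 mm play all round; the wood rests on the rim, overhanging 2 mm; seated, the lid's origin is 72 mm above this origin. Small tools lie inside, well below the rim.
- canister_round_small: Open white ceramic canister, fixed, round, the narrower, lower one: outside 42 mm in diameter, walls 4 mm, mouth 34 mm, 56 mm high. Origin: centre of its underside on the table, z up. Its lid's plug enters the mouth with 6 mm play all round; the wood rests on the rim, overhanging 2 mm; seated, the lid's origin is 48 mm above this origin. Small tools lie inside, well below the rim.
- torch: Bystander, not to be moved: a gas kitchen torch standing upright on a round black foot of 66 mm diameter, aluminium body 46 mm in diameter, black head with a steel nozzle reaching 48 mm along its own -x at 114 mm height; 126 mm tall. Loose. Origin: centre of its foot on the table.
- shaker: Bystander, not to be moved: a closed steel sugar shaker, 68 mm in diameter, 95 mm tall, with a domed perforated top. Loose. Origin: centre of its underside on the table.
Not all that is in view belongs to the job. Leave any green look-alike of the lid_square alone.

How it is judged (in metres and radians):
At the end, for the whole second after the job is handed in: Every lid is at rest, right way up (tilt under 0.08 rad), on the canister of its own shape and size: centred within 10 mm, within 3 mm of its seated height; rectangular and square lids turned at most 0.20 rad against their canisters' sides (any of the matching ways round) (horizontal distance between lid_rectangular and canister_rectangular below 0.01 m and z of lid_rectangular in the frame of canister_rectangular between 0.049 and 0.055 m and angle between each of lid_rectangular, lid_square, lid_round_large, lid_round_small's own z axis and vertical below 0.08 rad and linear speed of each of lid_rectangular, lid_square, lid_round_large, lid_round_small below 0.02 m/s and angular speed of each of lid_rectangular, lid_square, lid_round_large, lid_round_small below 0.2 rad/s and horizontal distance between lid_square and canister_square below 0.01 m and z of lid_square in the frame of canister_square between 0.061 and 0.067 m and horizontal distance between lid_round_large and canister_round_large below 0.01 m and z of lid_round_large in the frame of canister_round_large between 0.069 and 0.075 m and horizontal distance between lid_round_small and canister_round_small below 0.01 m and z of lid_round_small in the frame of canister_round_small between 0.045 and 0.051 m and angle between the x axis of lid_rectangular and the x axis of canister_rectangular, either way round below 0.2 rad and (angle between the x axis of lid_square and the x axis of canister_square, either way round below 0.2 rad or angle between the x axis of lid_square and the y axis of canister_square, either way round below 0.2 rad)); the robot touches nothing.
It fails at once if a lid is dropped, thrown or knocked off: faster than 0.7 m/s with no finger on it (a free fall of about 25 mm) ((linear speed of lid_rectangular above 0.7 m/s and contact force between the fingers and lid_rectangular below 0.05 N) or (linear speed of lid_square above 0.7 m/s and contact force between the fingers and lid_square below 0.05 N) or (linear speed of lid_round_large above 0.7 m/s and contact force between the fingers and lid_round_large below 0.05 N) or (linear speed of lid_round_small above 0.7 m/s and contact force between the fingers and lid_round_small below 0.05 N)).
It fails at once if the torch is shifted by more than 30 mm or tipped over (distance of torch from where it was at the start of the episode above 0.03 m or angle between torch's own z axis and vertical above 0.4 rad).
It fails at once if the shaker is shifted by more than 30 mm or tipped over (distance of shaker from where it was at the start of the episode above 0.03 m or angle between shaker's own z axis and vertical above 0.4 rad).
It also fails if it takes over 104 s, if anything falls off the work surface, if the arm or the gripper's body presses on something with over 40 N, if the wrist force passes 120 N, or if a joint passes its speed limit or range.

## Working session

There is one attempt and no reset: what is moved stays moved. The work goes in short steps, Python scripts to look and compute and a shell command to move; the robot and the scene stay as the last step left them, time stands still between calls to the robot, and variables do not carry over. Pictures are saved under pics/ and viewed, and the job is handed in when it is done.

```bash
mkdir -p pics; ls; python3 - <<'E'
from bench import r
import cv2
s=r.sense(); print(s)
for n in ("scene","top","wrist"):
    d=r.snapshot(n); cv2.imwrite(f"pics/{n}0.png",d["pixels"][:,:,::-1]); print(n,d["K"],d["k1"],d["R"],d["t"])
E
```

```text
pics
{'time': 0.0, 'joint_pos': array([-7.27876393e+01,  7.51491478e+00,  8.53316624e+01, -1.12606053e-03,
        8.72635004e+01, -4.89370589e+00]), 'qd': array([ 0.02811443,  0.05066093, -0.13741468, -0.02475407,  0.0083988 ,
        0.05679592]), 'joint_efforts': array([-1.47872379e-03, -5.69389379e+01, -5.00567830e+01, -3.32744858e-04,
        1.46666873e-02,  4.34074536e-05]), 'tool_pos': array([ 225.62882498, -555.33372878,  230.22363763]), 'tcp_rot': array([-1.79890228e+02, -8.26985787e-03,  2.21061135e+01]), 'ft_force': array([-0.25199218,  0.19651931,  1.13509398]), 'wrist_torque': array([-0.00850825, -0.02575142, -0.05168087]), 'finger_gap': 85.17636010321309}
scene [[392.67026211   0.         326.58484163]
 [  0.         392.67026211 200.69527449]
 [  0.           0.           1.        ]] 0.018852395202670343 [[-0.82480945  0.56537445 -0.00641092]
 [ 0.45481157  0.65669075 -0.60158432]
 [-0.33591041 -0.4991082  -0.79878358]] [ 386.56135586 -190.52416667 1082.45447003]
top [[516.50613683   0.         319.62457909]
 [  0.         516.50613683 192.23274788]
 [  0.           0.           1.        ]] -0.055524008467960025 [[-0.00288988 -0.99998478 -0.00469928]
 [-0.99812644  0.00317165 -0.06110274]
 [ 0.06111671  0.0045139  -0.99812042]] [  24.32546517  463.22275191 1250.3637503 ]
wrist [[338.02656864   0.         325.11002126]
 [  0.         338.02656864 206.71588317]
 [  0.           0.           1.        ]] -0.038760873944892055 [[ 0.37671901 -0.92632593 -0.00174728]
 [-0.88239672 -0.35942656  0.30362572]
 [-0.2818844  -0.11283978 -0.95278978]] [-599.02577571  -39.80041917  380.2297361 ]
```

View pics/scene0.png

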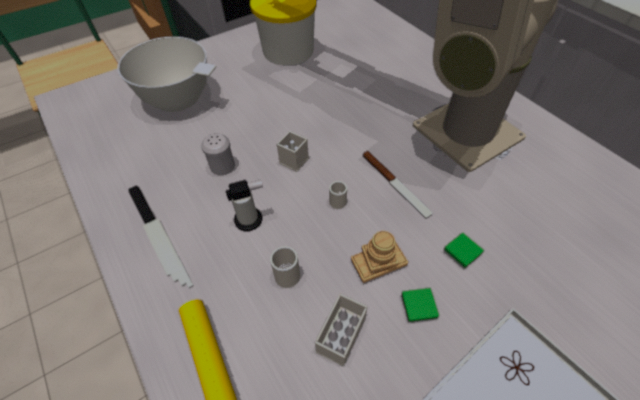

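View pics/top0.png

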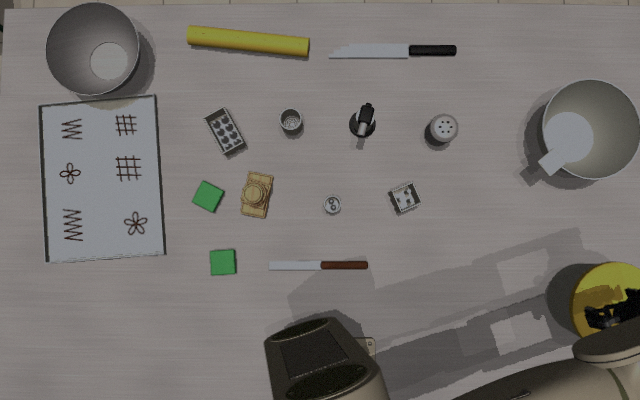

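View pics/wrist0.png

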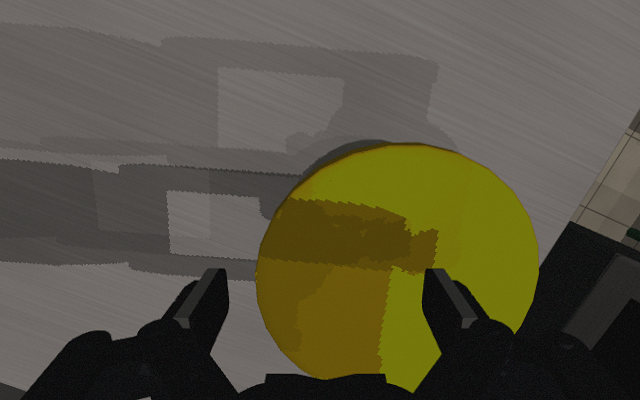

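The top view shows the pile at about (256,194). The canisters are rectangular (225,132), large round (291,122), small round (333,205) and square (404,198). The torch is at (363,122), the shaker at (443,128) and two green look-alikes at (208,196) and (222,262). I'll enlarge it to measure.

```bash
python3 - <<'E'
import cv2
im=cv2.imread("pics/top0.png")
def crop(x,y,w,h,f,n): cv2.imwrite(n,cv2.resize(im[y:y+h,x:x+w],None,fx=f,fy=f,interpolation=cv2.INTER_CUBIC))
crop(195,95,120,75,6,"pics/c1.png")  
crop(230,160,60,65,9,"pics/c2.png")
crop(315,170,110,55,7,"pics/c3.png")
E
```

```text
(no output)
```

View pics/c1.png

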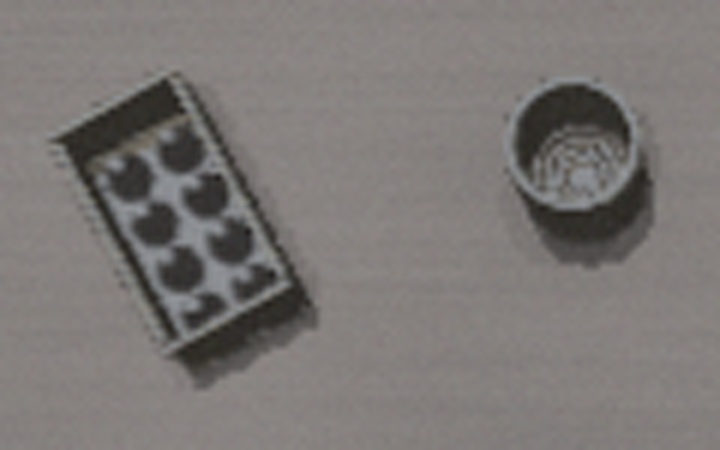

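View pics/c2.png

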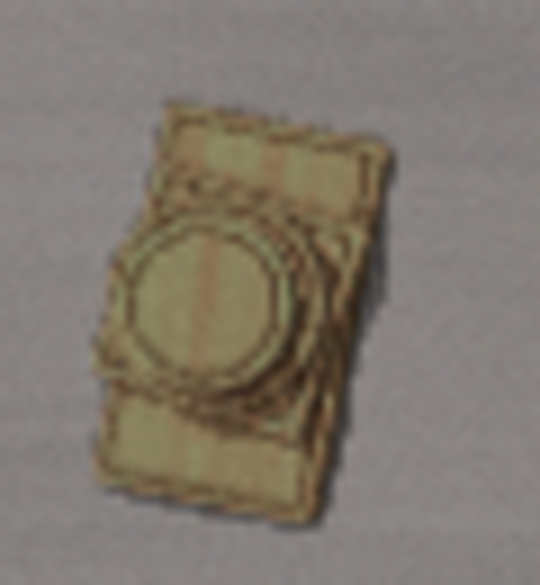

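View pics/c3.png

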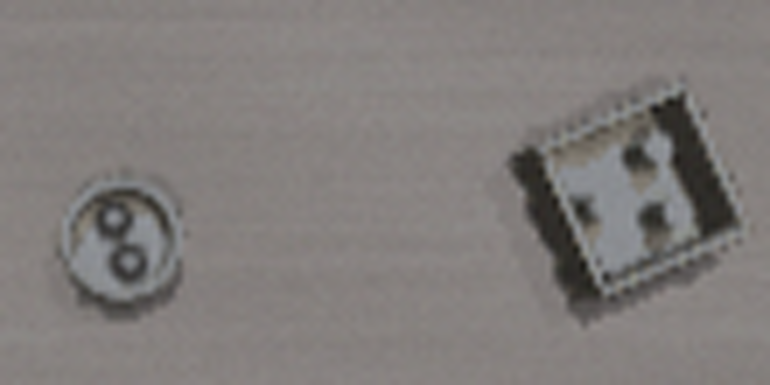

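```bash
cat > h.py <<'E'
import numpy as np, cv2, json
from bench import r
def save(n,f):
    d=r.snapshot(n); cv2.imwrite(f"pics/{f}.png",d["pixels"][:,:,::-1])
    np.savez(f"pics/{f}.npz",K=d["K"],k1=d["k1"],R=d["R"],t=d["t"]); return d
def ray(d,u,v):
    K=np.asarray(d["K"]); dist=np.array([float(d["k1"]),0,0,0])
    return cv2.undistortPoints(np.array([[[float(u),float(v)]]]),K,dist)[0,0]
def back(d,u,v,z):
    a,b=ray(d,u,v); R=np.asarray(d["R"]);t=np.asarray(d["t"])
    o=-R.T@t; w=R.T@np.array([a,b,1.]); return o+w*(z-o[2])/w[2]
def proj(d,X):
    rv=cv2.Rodrigues(np.asarray(d["R"]))[0]
    return cv2.projectPoints(np.array(X,float).reshape(-1,3),rv,np.asarray(d["t"],float),np.asarray(d["K"]),np.array([float(d["k1"]),0,0,0]))[0][:,0]
def mv(P,yaw=None):
    "print tool-frame shift to TCP P and turn to tool yaw"
    s=r.sense(); R=cv2.Rodrigues(np.zeros(3))[0]
    from scipy.spatial.transform import Rotation as Ro
    q=Ro.from_euler('xyz',s['tcp_rot'],degrees=True).as_matrix()
    print('pos',s['tool_pos'].round(1),'rot',s['tcp_rot'].round(2),'t',s['time'])
    print('shift m',(q.T@(np.array(P)-s['tool_pos'])/1000).round(4))
    if yaw is not None:
        a=(yaw-s['tcp_rot'][2]+90)%180-90
        print('turn rad', round(-np.radians(a),3),' alt',round(-np.radians(a-180*np.sign(a)),3),'j6',s['joint_pos'][5])
E
cat > cur.py <<'E'
E
python3 - <<'E'
from h import *
d=save("top","topA")
c=lambda x0,y0,f,L,z:[back(d,x0+x/f,y0+y/f,z) for x,y in L]
def show(n,p):
    p=np.array(p); print(n,'c',p.mean(0).round(1))
    if len(p)>1:
        for i in range(4):
            e=p[(i+1)%4]-p[i]; print('  edge',np.linalg.norm(e).round(1),np.degrees(np.arctan2(e[1],e[0])).round(1))
show('rectcan',c(195,95,6,[(178,72),(52,140),(170,355),(295,285)],60))
show('bigcan',c(195,95,6,[(573,145)],80))
show('smallcan',c(315,170,7,[(122,238)],56))
show('sqcan',c(315,170,7,[(538,150),(685,82),(745,232),(607,297)],72))
show('rectlid',c(230,160,9,[(168,103),(392,145),(318,525),(97,487)],24))
show('smalllid',c(230,160,9,[(210,303)],96))
show('torch',c(0,0,1,[(363,127)],0)); show('shaker',c(0,0,1,[(443,130)],80))
E
```

```text
rectcan c [608.9 250.6  60. ]
  edge 57.0 118.4
  edge 99.1 -150.9
  edge 56.7 -60.8
  edge 98.3 28.9
bigcan c [631.1  90.4  80. ]
smallcan c [432.8  -7.5  56. ]
sqcan c [ 447.6 -181.4   72. ]
  edge 54.5 -65.4
  edge 53.9 -158.9
  edge 51.2 114.9
  edge 54.0 24.6
rectlid c [456.6 175.   24. ]
  edge 62.0 -100.8
  edge 104.6 169.1
  edge 60.7 80.2
  edge 105.6 -10.2
smalllid c [455.5 174.6  96. ]
torch c [627.  -85.8   0. ]
shaker c [ 604.5 -267.1   80. ]
```

```bash
python3 -c "
from h import *
mv([447,-180,210],-10); mv([432,-8,200],-10); mv([456,175,200],-10)"
```

```text
pos [ 225.7 -555.6  230.6] rot [-1.7993e+02 -1.0000e-02  2.2100e+01] t 0.2
shift m [ 0.3463 -0.2647  0.021 ]
turn rad 0.56  alt -2.581 j6 -4.892973371500027
pos [ 225.7 -555.6  230.6] rot [-1.7993e+02 -1.0000e-02  2.2100e+01] t 0.2
shift m [ 0.3972 -0.4297  0.0312]
turn rad 0.56  alt -2.581 j6 -4.892973371500027
pos [ 225.7 -555.6  230.6] rot [-1.7993e+02 -1.0000e-02  2.2100e+01] t 0.2
shift m [ 0.4883 -0.5902  0.0314]
turn rad 0.56  alt -2.581 j6 -4.892973371500027
```

```bash
python3 -m jog '[[0.346,-0.265,0.021,0.56,1],[0.346,-0.265,0.021,0.56,1],[0.346,-0.265,0.021,0.56,1],[0.346,-0.265,0.021,0.56,1],[0.346,-0.265,0.021,0.56,1],[0.346,-0.265,0.021,0.56,1],[0.346,-0.265,0.021,0.56,1],[0.346,-0.265,0.021,0.56,1],[0.346,-0.265,0.021,0.56,1],[0.346,-0.265,0.021,0.56,1],[0.346,-0.265,0.021,0.56,1],[0.346,-0.265,0.021,0.56,1],[0.346,-0.265,0.021,0.56,1],[0.346,-0.265,0.021,0.56,1]]' 40
python3 -c "
from h import *
save('wrist','w1'); mv([432,-8,200],-10)"
```

```text
time: 1.6
tool_pos: [446.1, -180.8, 210.0]
tcp_rot: [-179.9, 0.0, -10.1]
ft_force: [-0.0, -0.3, 0.2]
finger_gap: 85.4
pos [ 446.2 -180.7  210. ] rot [-1.7995e+02  3.0000e-02 -1.0080e+01] t 1.65
shift m [-0.0442 -0.1676  0.0102]
turn rad -0.001  alt 3.14 j6 71.8889392812126
```

View pics/w1.png

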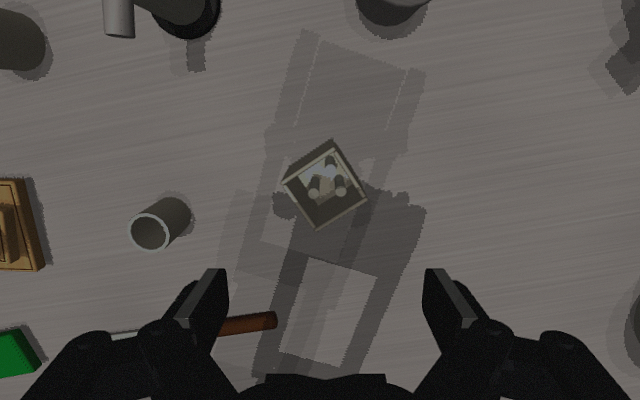

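The square canister is centred at about (324,185) and the small round one's rim at (150,232). Next I'll look over the pile.

```bash
python3 -m jog '[[-0.044,-0.168,0.01,0,1],[-0.044,-0.168,0.01,0,1],[-0.044,-0.168,0.01,0,1],[-0.044,-0.168,0.01,0,1],[-0.044,-0.168,0.01,0,1],[-0.044,-0.168,0.01,0,1]]'
python3 -c "
from h import *
save('wrist','w2'); mv([456,175,190],-10)"
```

```text
time: 2.25
tool_pos: [432.3, -7.9, 200.3]
tcp_rot: [-180.0, 0.0, -10.0]
ft_force: [0.6, -0.6, -0.5]
finger_gap: 85.0
pos [432.5  -8.4 200.4] rot [-179.97   -0.    -10.1 ] t 2.3
shift m [-0.009  -0.1847  0.0105]
turn rad -0.002  alt 3.14 j6 92.15920181477149
```

```bash
python3 -m jog '[[-0.009,-0.185,0.01,0,1],[-0.009,-0.185,0.01,0,1],[-0.009,-0.185,0.01,0,1],[-0.009,-0.185,0.01,0,1],[-0.009,-0.185,0.01,0,1],[-0.009,-0.185,0.01,0,1],[-0.009,-0.185,0.01,0,1]]'
python3 -c "
from h import *
save('wrist','w3'); mv([455.5,174.6,76],-10); mv([600,160,230],-10)
import cv2
for f,(x,y,w,h),n in (('w1',(110,130,270,110),'e1'),('w2',(220,120,200,150),'e2'),('w3',(200,80,240,180),'e3')):
    i=cv2.imread(f'pics/{f}.png')[y:y+h,x:x+w]; cv2.imwrite(f'pics/{n}.png',cv2.resize(i,None,fx=3,fy=3,interpolation=cv2.INTER_CUBIC))
"
```

```text
time: 3.0
tool_pos: [456.4, 173.7, 190.4]
tcp_rot: [180.0, 0.0, -10.2]
ft_force: [0.3, -0.6, -0.2]
finger_gap: 85.6
pos [456.4 173.6 190.5] rot [-180.     -0.    -10.23] t 3.05
shift m [-0.0011 -0.0008  0.1145]
turn rad -0.004  alt 3.138 j6 115.03980995297947
pos [456.4 173.6 190.5] rot [-180.     -0.    -10.23] t 3.05
shift m [ 0.1437 -0.0121 -0.0395]
turn rad -0.004  alt 3.138 j6 115.03980995297947
```

View pics/e1.png

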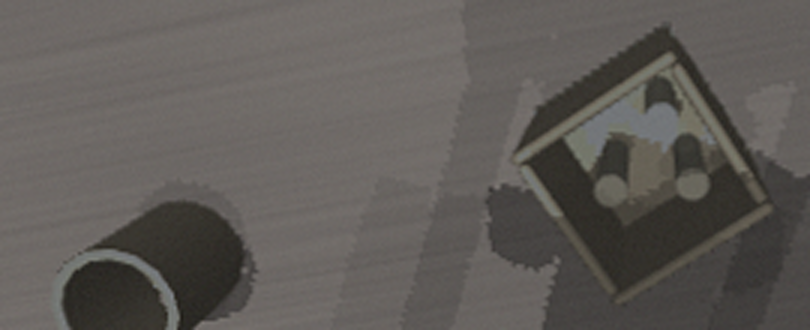

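View pics/e2.png

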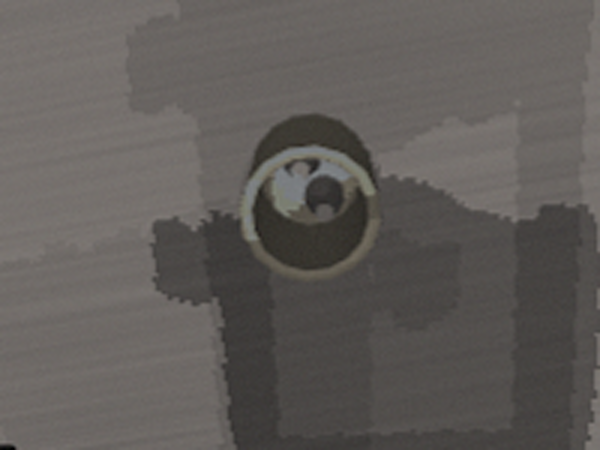

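View pics/e3.png

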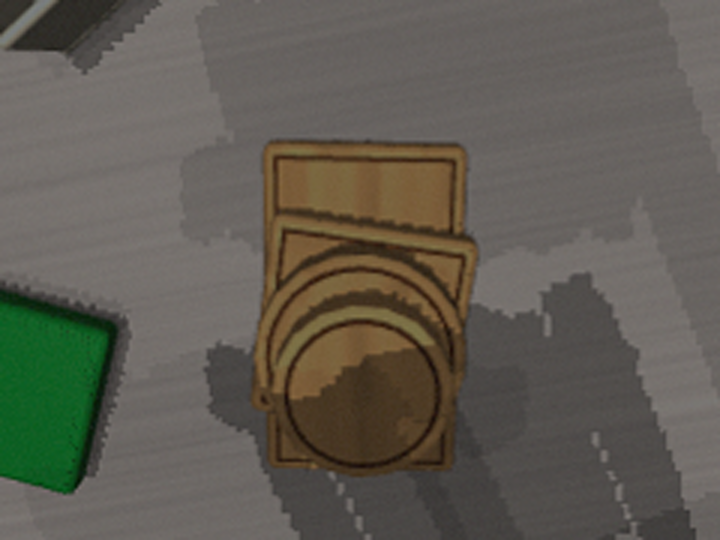

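View pics/w3.png

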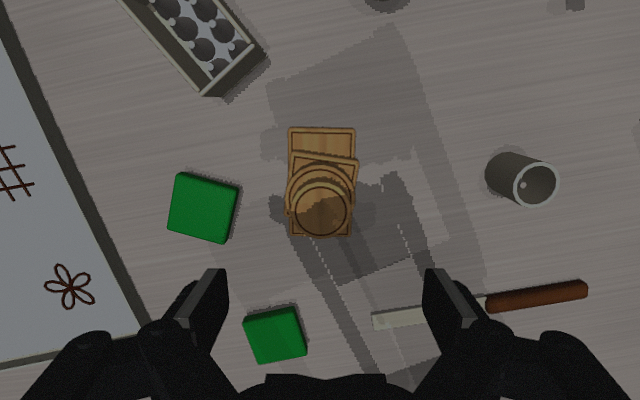

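```bash
cat > m.py <<'E'
from h import *
def c(f,x0,y0,s,L,z,nm):
    d=np.load(f'pics/{f}.npz'); p=np.array([back(d,x0+(x+.5)/s-.5,y0+(y+.5)/s-.5,z) for x,y in L]); print(nm,'c',p.mean(0).round(1))
    if len(p)>1:
        for i in range(len(p)):
            e=p[(i+1)%len(p)]-p[i]; print('  edge',np.linalg.norm(e).round(1),np.degrees(np.arctan2(e[1],e[0])).round(1))
    return p
E
python3 - <<'E'
from m import *
c('w1',110,130,3,[(672,55),(515,160),(618,302),(772,208)],72,'sqcan')
c('w2',220,120,3,[(310,212)],56,'smcan')
c('w3',200,80,3,[(363,390)],96,'smlid')
c('w3',200,80,3,[(272,390),(453,390)],96,'smlid w')
c('w3',200,80,3,[(361,353)],72,'biglid')
c('w3',200,80,3,[(255,353),(467,353)],72,'biglid w')
c('w3',200,80,3,[(280,213),(477,240)],48,'sqlid far edge')
c('w3',200,80,3,[(258,405),(477,240)],48,'sqlid diag')
c('w3',200,80,3,[(265,143),(467,147),(455,468),(270,468)],24,'rectlid')
E
```

```text
sqcan c [ 448.5 -180.5   72. ]
  edge 53.5 113.7
  edge 52.2 -156.3
  edge 53.4 -67.0
  edge 52.8 23.5
smcan c [433.9  -6.1  56. ]
smlid c [456.8 177.   96. ]
smlid w c [456.8 177.1  96. ]
  edge 44.6 -100.2
  edge 44.6 79.8
biglid c [459.4 177.4  72. ]
biglid w c [459.4 177.4  72. ]
  edge 56.9 -100.2
  edge 56.9 79.8
sqlid far edge c [488.3 167.3  48. ]
  edge 56.1 -108.0
  edge 56.1 72.0
sqlid diag c [460.9 176.3  48. ]
  edge 80.6 -62.4
  edge 80.6 117.6
rectlid c [458.2 177.3  24. ]
  edge 60.4 -101.3
  edge 103.5 169.2
  edge 60.9 79.8
  edge 104.7 -11.2
```

```bash
python3 -m jog '[[0,-0.003,0.05,0,1],[0,-0.003,0.08,0,1],[0,-0.003,0.1,0,1],[0,-0.003,0.114,0,1],[0,-0.003,0.114,0,1],[0,-0.003,0.114,0,1],[0,-0.003,0.114,0,0],[0,-0.003,0.114,0,0],[0,-0.003,0.114,0,0],[0,-0.003,0.114,0,0],[0,-0.003,0.114,0,0],[0,-0.003,0.114,0,0],[0,-0.003,0.114,0,0],[0,-0.003,0.114,0,0]]' 30
```

```text
time: 4.45
tool_pos: [457.8, 176.9, 77.7]
tcp_rot: [-180.0, -0.1, -10.2]
ft_force: [-1.0, -0.1, 6.4]
finger_gap: 44.9
```

```bash
python3 -c "
from h import *
save('wrist','w4')"
```

```text
(no output)
```

View pics/w4.png

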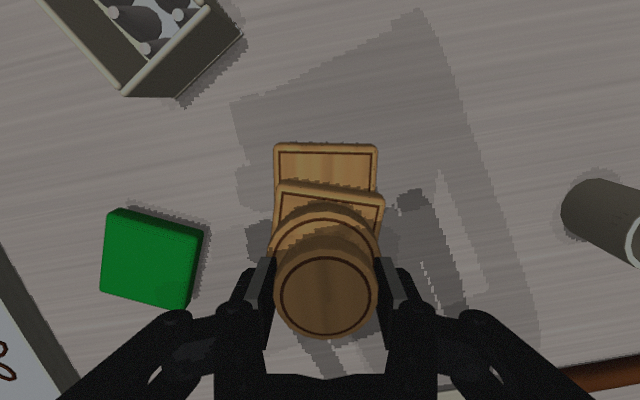

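```bash
python3 -m jog '[[0,0,-0.01,0,0],[0,0,-0.02,0,0],[0,0,-0.04,0,0],[0,0,-0.06,0,0],[0,0,-0.08,0,0],[0,0,-0.08,0,0],[0,0,-0.08,0,0]]'
python3 -c "
from h import *
save('wrist','w5');mv([434.9,-6.2,110])"
```

```text
time: 5.2
tool_pos: [458.1, 177.0, 158.5]
tcp_rot: [-179.9, -0.2, -10.2]
ft_force: [-0.2, 0.8, -1.0]
finger_gap: 44.3
pos [457.4 176.8 157.4] rot [-1.7996e+02 -9.0000e-02 -1.0210e+01] t 5.25
shift m [0.0102 0.1841 0.0473]
```

View pics/w5.png

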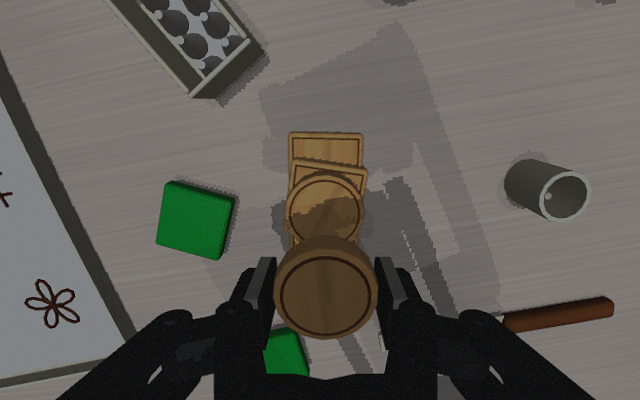

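```bash
python3 -m jog '[[0.01,0.184,0.02,0,0],[0.01,0.184,0.02,0,0],[0.01,0.184,0.02,0,0],[0.01,0.184,0.02,0,0],[0.01,0.184,0.02,0,0],[0.01,0.184,0.035,0,0],[0.01,0.184,0.047,0,0],[0.01,0.184,0.047,0,0],[0.01,0.184,0.047,0,0]]'
python3 -c "
from h import *
d=np.load('pics/w5.npz'); print('lid',back(d,325,293,175.7))
save('wrist','w6');mv([434.9,-6.2,54.5])"
```

```text
time: 6.15
tool_pos: [434.1, -5.4, 109.6]
tcp_rot: [-180.0, 0.0, -10.2]
ft_force: [-0.2, -0.7, -0.2]
finger_gap: 44.7
lid [457.10314298 177.2052718  175.7       ]
pos [434.6  -5.5 110.2] rot [-1.7996e+02 -6.0000e-02 -1.0160e+01] t 6.2
shift m [0.0003 0.0007 0.0557]
```

View pics/w6.png

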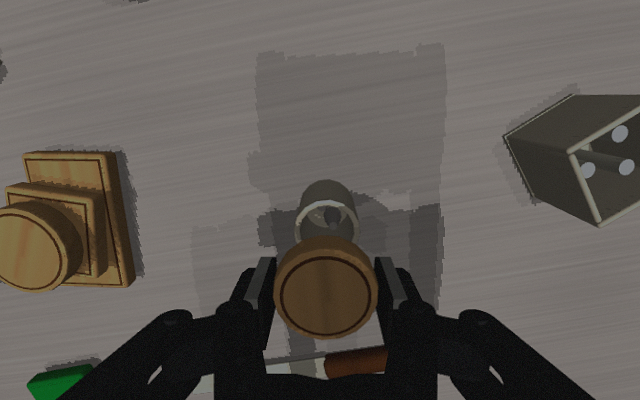

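```bash
python3 -m jog '[[0,0.001,0.03,0,0],[0,0.001,0.045,0,0],[0,0.001,0.05,0,0],[0,0.001,0.053,0,0],[0,0.001,0.055,0,0],[0,0.001,0.056,0,0],[0,0.001,0.056,0,0],[0,0.001,0.056,0,0]]'
python3 -c "
from h import *
print(r.sense()['ft_force'])"
```

```text
time: 7.0
tool_pos: [435.0, -6.5, 54.8]
tcp_rot: [-180.0, -0.1, -10.2]
ft_force: [-0.2, 0.1, 0.2]
finger_gap: 44.8
[-0.20658692  0.06339034  0.23424444]
```

```bash
python3 -m jog '[[0,0,0.001,0,0],[0,0,0.0015,0,0],[0,0,0.002,0,0],[0,0,0.002,0,0],[0,0,0.002,0,0]]'
```

```text
time: 7.5
tool_pos: [435.3, -6.6, 53.7]
tcp_rot: [-180.0, -0.1, -10.2]
ft_force: [-4.7, 0.8, 10.1]
finger_gap: 44.9
```

```bash
python3 -m jog '[[0,0,0,0,0.75],[0,0,0,0,0.9],[0,0,0,0,1],[0,0,0,0,1],[0,0,0,0,1],[0,0,-0.03,0,1],[0,0,-0.06,0,1],[0,0,-0.1,0,1],[0,0,-0.14,0,1],[0,0,-0.14,0,1],[0,0,-0.14,0,1]]'
python3 -c "
from h import *
save('wrist','w7');mv([560,165,230])"
```

```text
time: 8.6
tool_pos: [435.8, -6.7, 194.8]
tcp_rot: [-179.9, -0.3, -10.2]
ft_force: [-0.1, -0.2, -0.9]
finger_gap: 85.7
pos [434.8  -6.6 193.2] rot [-1.7996e+02 -1.3000e-01 -1.0160e+01] t 8.65
shift m [ 0.0931 -0.191  -0.0364]
```

View pics/w7.png

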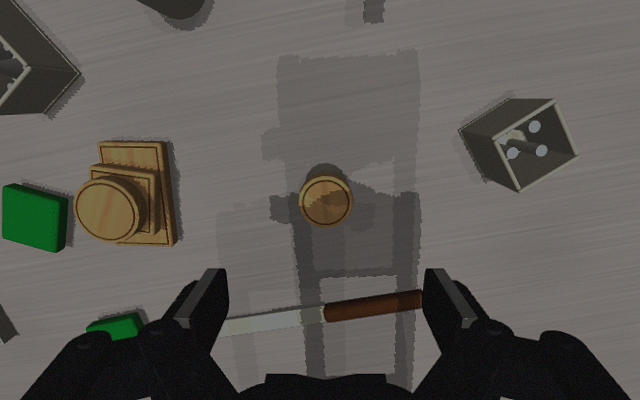

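The small lid sits on its canister, centred at about (326,201). I'll fly over the rectangular and large round canisters next.

```bash
python3 -m jog '[[0.093,-0.191,-0.036,0,1],[0.093,-0.191,-0.036,0,1],[0.093,-0.191,-0.036,0,1],[0.093,-0.191,-0.036,0,1],[0.093,-0.191,-0.036,0,1],[0.093,-0.191,-0.036,0,1],[0.093,-0.191,-0.036,0,1],[0.093,-0.191,-0.036,0,1]]'
python3 -c "
from h import *
d=np.load('pics/w7.npz'); print('lid',back(d,326,201,72))
save('wrist','w8');mv([459.4,177.4,110])"
```

```text
time: 9.45
tool_pos: [558.8, 163.9, 228.2]
tcp_rot: [180.0, 0.0, -10.2]
ft_force: [-0.0, -0.1, 0.3]
finger_gap: 85.5
lid [434.23024494  -7.01233038  72.        ]
pos [559.1 163.8 228.7] rot [ 1.800e+02 -5.000e-02 -1.023e+01] t 9.5
shift m [-0.1006  0.0043  0.1186]
```

View pics/w8.png

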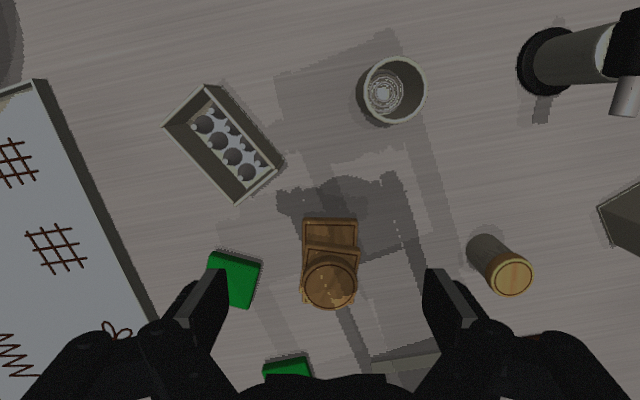

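```bash
python3 -c "
import cv2
for f,(x,y,w,h),n,s in (('w8',(155,45,285,165),'e4',2.8),('w8',(290,205,80,110),'e5',5)):
    i=cv2.imread(f'pics/{f}.png')[y:y+h,x:x+w]; cv2.imwrite(f'pics/{n}.png',cv2.resize(i,None,fx=s,fy=s,interpolation=cv2.INTER_CUBIC))
"
```

```text
(no output)
```

View pics/e4.png

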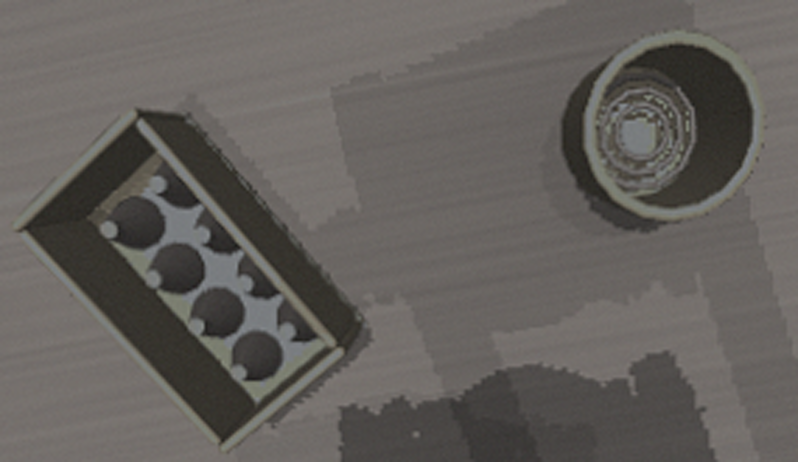

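View pics/e5.png

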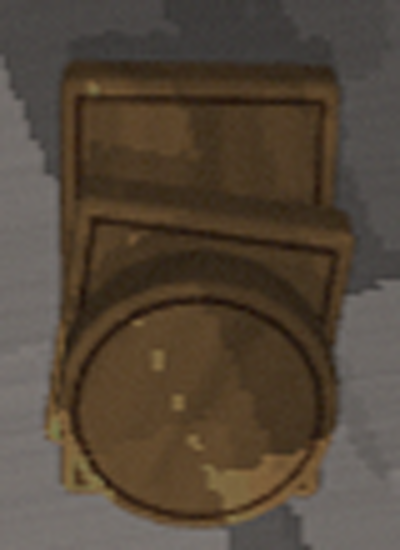

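```bash
python3 - <<'E'
from m import *
c('w8',155,45,2.8,[(137,113),(17,228),(226,450),(345,350)],60,'rectcan')
c('w8',155,45,2.8,[(675,125)],80,'bigcan')
c('w8',290,205,5,[(200,408)],72,'biglid')
c('w8',290,205,5,[(75,63),(338,70)],24,'rect edge')
E
```

```text
rectcan c [610.4 252.7  60. ]
  edge 55.3 119.0
  edge 97.9 -150.6
  edge 55.2 -60.8
  edge 97.7 29.3
bigcan c [633.   91.8  80. ]
biglid c [458.  177.4  72. ]
rect edge c [512.7 165.7  24. ]
  edge 57.4 -101.8
  edge 57.4 78.2
```

```bash
python3 -m jog '[[-0.05,0.0045,0.03,0,1],[-0.102,0.0045,0.06,0,1],[-0.102,0.0045,0.1,0,1],[-0.102,0.0045,0.13,0,1],[-0.102,0.0045,0.16,0,1],[-0.102,0.0045,0.1765,0,1],[-0.102,0.0045,0.1765,0,1],[-0.102,0.0045,0.1765,0,1],[-0.102,0.0045,0.1765,0,0],[-0.102,0.0045,0.1765,0,0],[-0.102,0.0045,0.1765,0,0],[-0.102,0.0045,0.1765,0,0],[-0.102,0.0045,0.1765,0,0],[-0.102,0.0045,0.1765,0,0],[-0.102,0.0045,0.1765,0,0]]' 30
python3 -c "
from h import *
save('wrist','w9')"
```

```text
time: 11.0
tool_pos: [459.3, 177.6, 53.9]
tcp_rot: [-180.0, -0.2, -10.2]
ft_force: [-1.8, -1.9, 7.1]
finger_gap: 56.8
```

View pics/w9.png

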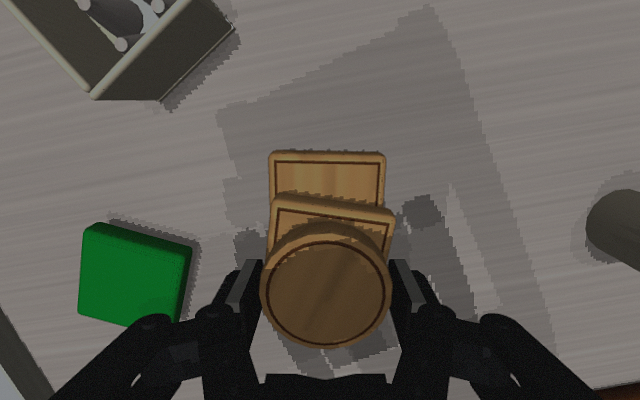

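```bash
python3 -m jog '[[0,0,-0.01,0,0],[0,0,-0.02,0,0],[0,0,-0.04,0,0],[0,0,-0.06,0,0],[0,0,-0.08,0,0],[0,0,-0.1,0,0],[0,0,-0.1,0,0],[0,0,-0.1,0,0]]'
python3 -c "
from h import *
mv([633.6,92,130])"
```

```text
time: 11.85
tool_pos: [459.5, 177.8, 154.9]
tcp_rot: [-179.9, -0.3, -10.2]
ft_force: [0.3, 0.2, -1.3]
finger_gap: 57.1
pos [459.5 177.8 154.9] rot [-179.9    -0.3   -10.22] t 11.85
shift m [0.1864 0.0536 0.0258]
```

```bash
python3 -m jog '[[0.186,0.054,0,0,0],[0.186,0.054,0,0,0],[0.186,0.054,0,0,0],[0.186,0.054,0,0,0],[0.186,0.054,0.01,0,0],[0.186,0.054,0.025,0,0],[0.186,0.054,0.025,0,0],[0.186,0.054,0.025,0,0]]'
python3 -c "
from h import *
save('wrist','w10');mv([633.6,92,78])"
```

```text
time: 12.65
tool_pos: [631.3, 92.4, 129.4]
tcp_rot: [-179.9, -0.1, -10.2]
ft_force: [-0.6, 0.6, 0.1]
finger_gap: 56.5
pos [632.1  92.4 130.6] rot [-179.91   -0.25  -10.16] t 12.7
shift m [0.0013 0.0003 0.0527]
```

View pics/w10.png

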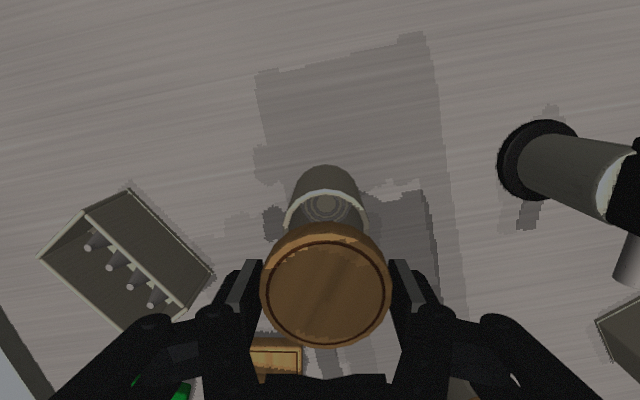

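The large round lid is held over its rim, centred at about (326,200). Lowering.

```bash
python3 -m jog '[[0.001,0,0.03,0,0],[0.001,0,0.042,0,0],[0.001,0,0.047,0,0],[0.001,0,0.05,0,0],[0.001,0,0.052,0,0],[0.001,0,0.053,0,0],[0.001,0,0.0535,0,0],[0.001,0,0.0535,0,0]]'
```

```text
time: 13.5
tool_pos: [633.9, 92.4, 78.1]
tcp_rot: [-179.9, -0.3, -10.2]
ft_force: [-1.1, -0.2, 3.2]
finger_gap: 57.0
```

Contact at the expected height, so release.

```bash
python3 -m jog '[[0,0,0.0005,0,0.85],[0,0,0,0,1],[0,0,0,0,1],[0,0,0,0,1],[0,0,-0.03,0,1],[0,0,-0.06,0,1],[0,0,-0.1,0,1],[0,0,-0.13,0,1],[0,0,-0.13,0,1],[0,0,-0.13,0,1]]'
python3 -c "
from h import *
save('wrist','w11');mv([460,177,180],-18)"
```

```text
time: 14.5
tool_pos: [633.7, 92.2, 209.0]
tcp_rot: [-179.9, -0.4, -10.2]
ft_force: [0.6, 0.7, -0.6]
finger_gap: 85.4
pos [632.8  92.2 207.3] rot [-179.9    -0.28  -10.16] t 14.55
shift m [-0.1852 -0.0529  0.0265]
turn rad 0.137  alt -3.005 j6 103.83489132200839
```

View pics/w11.png

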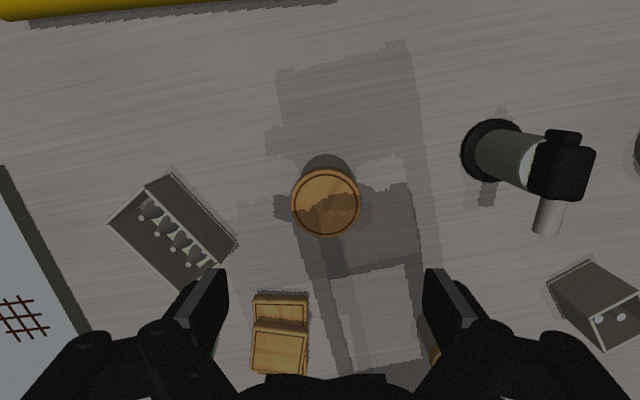

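```bash
python3 -m jog '[[-0.185,-0.053,0.04,0.137,1],[-0.185,-0.053,0.04,0.137,1],[-0.185,-0.053,0.04,0.137,1],[-0.185,-0.053,0.04,0.137,1],[-0.185,-0.053,0.06,0.137,1],[-0.185,-0.053,0.06,0.137,1],[-0.185,-0.053,0.06,0.137,1]]'
python3 -c "
from h import *
save('wrist','w12');mv([460,177,28],-18)
import cv2
i=cv2.imread('pics/w12.png')[100:310,200:460]; cv2.imwrite('pics/e6.png',cv2.resize(i,None,fx=3,fy=3,interpolation=cv2.INTER_CUBIC))"
```

```text
time: 15.25
tool_pos: [459.7, 176.7, 145.4]
tcp_rot: [-179.9, -0.1, -18.0]
ft_force: [0.7, 0.1, 0.7]
finger_gap: 85.1
pos [460.6 176.7 146.4] rot [-179.89   -0.23  -18.04] t 15.3
shift m [-1.200e-03  1.000e-04  1.184e-01]
turn rad -0.001  alt 3.141 j6 123.10228835750517
```

View pics/e6.png

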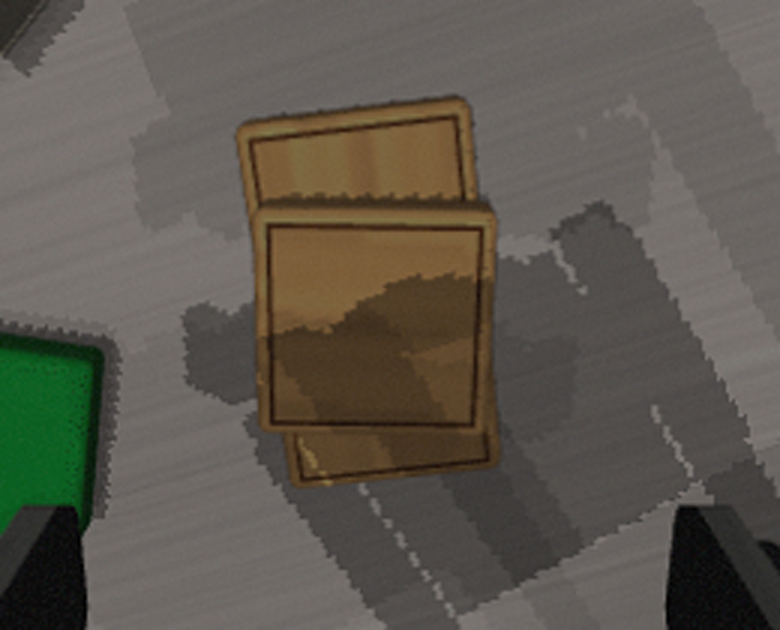

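```bash
python3 - <<'E'
from m import *
c('w12',200,100,3,[(267,225),(483,230),(475,426),(272,424)],48,'sq inner')
c('w12',200,100,3,[(240,124),(470,100),(497,465),(297,487)],24,'rect')
E
```

```text
sq inner c [459.  177.5  48. ]
  edge 52.3 -109.3
  edge 51.5 161.5
  edge 52.2 71.4
  edge 52.1 -18.4
rect c [458.3 177.2  24. ]
  edge 59.6 -102.1
  edge 103.3 167.9
  edge 58.0 79.0
  edge 104.4 -11.2
```

```bash
python3 -m jog '[[-0.002,0,0.04,0.01,1],[-0.002,0,0.08,0.01,1],[-0.002,0,0.105,0.01,1],[-0.002,0,0.118,0.01,1],[-0.002,0,0.118,0.01,1],[-0.002,0,0.118,0.01,1],[-0.002,0,0.118,0.01,0],[-0.002,0,0.118,0.01,0],[-0.002,0,0.118,0.01,0],[-0.002,0,0.118,0.01,0],[-0.002,0,0.118,0.01,0],[-0.002,0,0.118,0.01,0],[-0.002,0,0.118,0.01,0]]' 40
python3 -c "
from h import *
save('wrist','w13')"
```

```text
time: 16.6
tool_pos: [460.9, 177.8, 30.4]
tcp_rot: [-179.8, -0.4, -18.6]
ft_force: [0.2, -1.0, 5.3]
finger_gap: 59.0
```

View pics/w13.png

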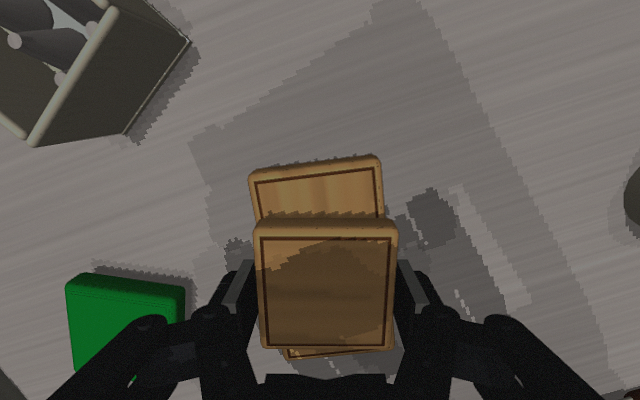

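```bash
python3 -m jog '[[0,0,-0.01,0,0],[0,0,-0.02,0,0],[0,0,-0.04,0,0],[0,0,-0.07,0,0],[0,0,-0.1,0,0],[0,0,-0.125,0,0],[0,0,-0.125,0,0],[0,0,-0.125,0,0]]'
python3 -c "
from h import *
save('wrist','w14');mv([449.7,-180,120],23.5)"
```

```text
time: 17.45
tool_pos: [460.6, 177.9, 156.9]
tcp_rot: [-179.7, -0.5, -18.6]
ft_force: [0.4, -1.0, -0.3]
finger_gap: 58.7
pos [459.8 177.6 155.5] rot [-179.77   -0.41  -18.61] t 17.5
shift m [0.1043 0.3423 0.0349]
turn rad -0.735  alt 2.407 j6 123.80371755346738
```

View pics/w14.png

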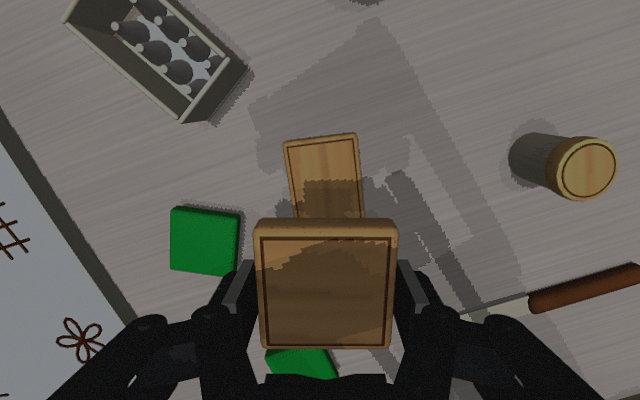

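```bash
python3 -m jog '[[0.104,0.342,0,-0.735,0],[0.104,0.342,0,-0.735,0],[0.104,0.342,0,-0.735,0],[0.104,0.342,0,-0.735,0],[0.104,0.342,0,-0.735,0],[0.104,0.342,0,-0.735,0],[0.104,0.342,0,-0.735,0],[0.104,0.342,0,-0.735,0],[0.104,0.342,0.015,-0.735,0],[0.104,0.342,0.032,-0.735,0],[0.104,0.342,0.032,-0.735,0],[0.104,0.342,0.032,-0.735,0]]'
python3 -c "
from h import *
save('wrist','w15');mv([449.7,-180,70.4],23.5)"
```

```text
time: 18.7
tool_pos: [448.6, -178.5, 121.7]
tcp_rot: [-180.0, -0.4, 23.5]
ft_force: [1.2, 0.7, 0.5]
finger_gap: 58.9
pos [ 449.3 -178.8  122.7] rot [179.95  -0.43  23.56] t 18.75
shift m [-0.0005  0.0012  0.0522]
turn rad 0.001  alt -3.141 j6 38.3596333061155
```

View pics/w15.png

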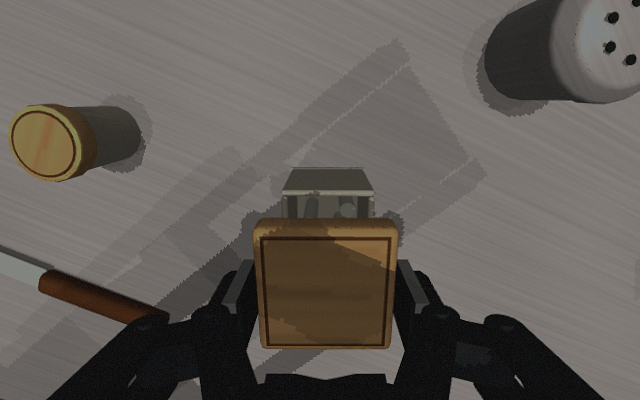

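The square lid is parallel to the canister rim, which spans (280..375,193). Lowering.

```bash
python3 -m jog '[[0,0.001,0.03,0,0],[0,0.001,0.042,0,0],[0,0.001,0.047,0,0],[0,0.001,0.05,0,0],[0,0.001,0.052,0,0],[0,0.001,0.053,0,0],[0,0.001,0.0535,0,0],[0,0.001,0.0535,0,0]]'
```

```text
time: 19.55
tool_pos: [450.7, -179.8, 70.6]
tcp_rot: [179.9, -0.5, 23.6]
ft_force: [-2.9, 2.2, 7.1]
finger_gap: 58.8
```

```bash
python3 -m jog '[[0,0,0,0,0.85],[0,0,0,0,1],[0,0,0,0,1],[0,0,0,0,1],[0,0,-0.03,0,1],[0,0,-0.06,0,1],[0,0,-0.1,0,1],[0,0,-0.13,0,1],[0,0,-0.13,0,1],[0,0,-0.13,0,1]]'
python3 -c "
from h import *
save('wrist','w16');mv([459,177,150],-11.5)"
```

```text
time: 20.55
tool_pos: [450.1, -180.3, 201.2]
tcp_rot: [179.8, -0.5, 23.6]
ft_force: [0.3, -0.1, -1.6]
finger_gap: 85.1
pos [ 449.3 -179.9  199.8] rot [179.94  -0.45  23.56] t 20.6
shift m [ 0.1511 -0.3233  0.0507]
turn rad 0.612  alt -2.53 j6 38.28068488126313
```

View pics/w16.png

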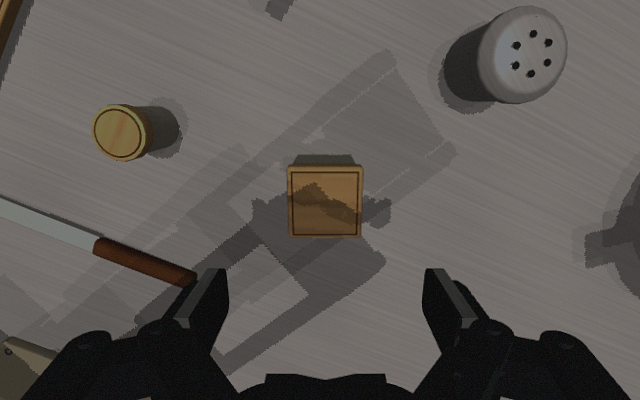

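```bash
python3 -m jog '[[0.151,-0.323,0,0.61,1],[0.151,-0.323,0,0.61,1],[0.151,-0.323,0,0.61,1],[0.151,-0.323,0,0.61,1],[0.151,-0.323,0,0.61,1],[0.151,-0.323,0,0.61,1],[0.151,-0.323,0,0.61,1],[0.151,-0.323,0.03,0.61,1],[0.151,-0.323,0.05,0.61,1],[0.151,-0.323,0.05,0.61,1],[0.151,-0.323,0.05,0.61,1]]'
python3 -c "
from h import *
save('wrist','w17');mv([458.5,177.2,4],-11.3)
import cv2
i=cv2.imread('pics/w17.png')[100:310,200:460]; cv2.imwrite('pics/e7.png',cv2.resize(i,None,fx=3,fy=3,interpolation=cv2.INTER_CUBIC))"
```

```text
time: 21.7
tool_pos: [457.9, 176.1, 149.4]
tcp_rot: [-179.9, -0.2, -11.4]
ft_force: [0.0, 1.0, 0.0]
finger_gap: 85.3
pos [458.9 176.  150.6] rot [-179.83   -0.36  -11.43] t 21.75
shift m [-0.0015 -0.0006  0.1466]
turn rad -0.002  alt 3.139 j6 116.45065787691524
```

View pics/e7.png

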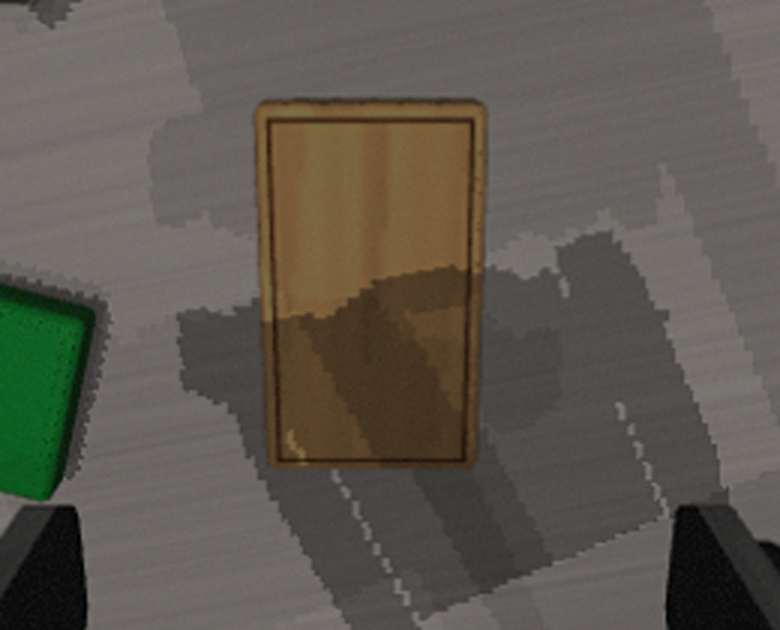

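```bash
python3 - <<'E'
from m import *
p=c('w17',200,100,3,[(268,119),(474,119),(465,461),(279,461)],24,'rect')
m=p.mean(0); mv([m[0],m[1],6],-11.4)
E
```

```text
rect c [457.3 177.9  24. ]
  edge 53.9 -101.4
  edge 98.1 168.8
  edge 54.1 78.7
  edge 98.1 -11.3
pos [458.9 176.  150.6] rot [-179.83   -0.36  -11.43] t 21.75
shift m [-0.0028 -0.0011  0.1446]
turn rad -0.001  alt 3.141 j6 116.45065787691524
```

```bash
python3 -m jog '[[-0.003,-0.001,0.04,0,1],[-0.003,-0.001,0.08,0,1],[-0.003,-0.001,0.115,0,1],[-0.003,-0.001,0.135,0,1],[-0.003,-0.001,0.1445,0,1],[-0.003,-0.001,0.1445,0,1],[-0.003,-0.001,0.1445,0,1],[-0.003,-0.001,0.1445,0,0],[-0.003,-0.001,0.1445,0,0],[-0.003,-0.001,0.1445,0,0],[-0.003,-0.001,0.1445,0,0],[-0.003,-0.001,0.1445,0,0],[-0.003,-0.001,0.1445,0,0],[-0.003,-0.001,0.1445,0,0]]' 50
python3 -c "
from h import *
save('wrist','w18')"
```

```text
time: 23.15
tool_pos: [458.7, 178.3, 8.1]
tcp_rot: [-179.8, -0.5, -11.4]
ft_force: [-1.1, -1.2, 7.6]
finger_gap: 60.7
```

View pics/w18.png

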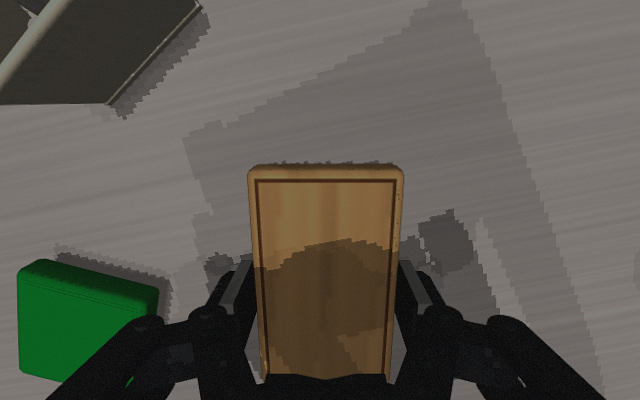

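```bash
python3 -m jog '[[0,0,-0.01,0,0],[0,0,-0.02,0,0],[0,0,-0.04,0,0],[0,0,-0.07,0,0],[0,0,-0.1,0,0],[0,0,-0.12,0,0],[0,0,-0.12,0,0],[0,0,-0.12,0,0]]'
python3 -c "
from h import *
save('wrist','w19');mv([611.2,253.2,115],29.2)"
```

```text
time: 24.0
tool_pos: [457.9, 178.1, 128.8]
tcp_rot: [-179.7, -0.6, -11.4]
ft_force: [-0.9, 0.1, -0.8]
finger_gap: 60.7
pos [457.1 177.9 127.6] rot [-179.77   -0.5   -11.42] t 24.05
shift m [ 0.1361 -0.1043  0.0142]
turn rad -0.709  alt 2.433 j6 116.7150540690417
```

```bash
python3 -m jog '[[0.136,-0.104,0,-0.709,0],[0.136,-0.104,0,-0.709,0],[0.136,-0.104,0,-0.709,0],[0.136,-0.104,0,-0.709,0],[0.136,-0.104,0,-0.709,0],[0.136,-0.104,0,-0.709,0],[0.136,-0.104,0.012,-0.709,0],[0.136,-0.104,0.012,-0.709,0],[0.136,-0.104,0.012,-0.709,0]]'
python3 -c "
from h import *
save('wrist','w20');mv([611.2,253.2,60.1],29.2)"
```

```text
time: 24.95
tool_pos: [609.9, 252.4, 116.0]
tcp_rot: [179.9, -0.4, 29.1]
ft_force: [0.3, -1.3, -0.9]
finger_gap: 60.8
pos [610.5 252.7 116.8] rot [179.86  -0.48  29.13] t 25.0
shift m [ 0.0004 -0.0002  0.0567]
turn rad -0.001  alt 3.14 j6 78.9492764130602
```

View pics/w20.png

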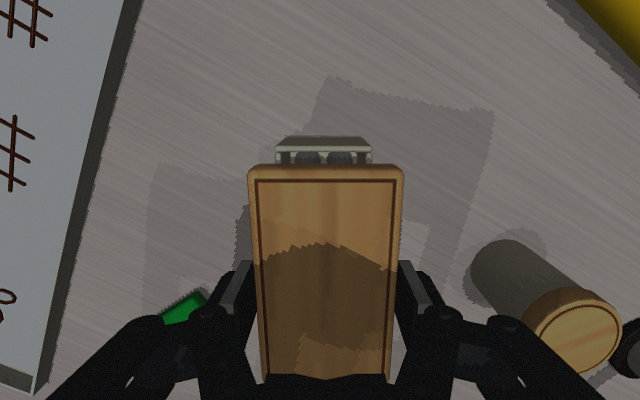

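The rectangular lid is square with the rim, whose far edge spans (275..372,150). Lowering.

```bash
python3 -m jog '[[0,0,0.03,0,0],[0,0,0.045,0,0],[0,0,0.051,0,0],[0,0,0.054,0,0],[0,0,0.056,0,0],[0,0,0.057,0,0],[0,0,0.0575,0,0],[0,0,0.0575,0,0]]'
```

```text
time: 25.8
tool_pos: [611.6, 253.0, 60.4]
tcp_rot: [179.8, -0.6, 29.1]
ft_force: [-1.3, 0.7, 2.5]
finger_gap: 60.1
```

```bash
python3 -m jog '[[0,0,0.0005,0,0.85],[0,0,0,0,1],[0,0,0,0,1],[0,0,0,0,1],[0,0,-0.03,0,1],[0,0,-0.06,0,1],[0,0,-0.1,0,1],[0,0,-0.14,0,1],[0,0,-0.17,0,1],[0,0,-0.17,0,1],[0,0,-0.17,0,1]]'
python3 -c "
from h import *
save('wrist','w21');save('top','t21');save('scene','s21')
import cv2
i=cv2.imread('pics/t21.png')[90:230,190:470]; cv2.imwrite('pics/e8.png',cv2.resize(i,None,fx=2.8,fy=2.8,interpolation=cv2.INTER_CUBIC))
i=cv2.imread('pics/s21.png')[110:390,190:490]; cv2.imwrite('pics/e9.png',cv2.resize(i,None,fx=2.1,fy=2.1,interpolation=cv2.INTER_CUBIC))"
```

```text
time: 26.9
tool_pos: [610.4, 252.8, 231.4]
tcp_rot: [179.8, -0.7, 29.1]
ft_force: [-0.1, -0.4, -0.9]
finger_gap: 85.3
```

View pics/w21.png

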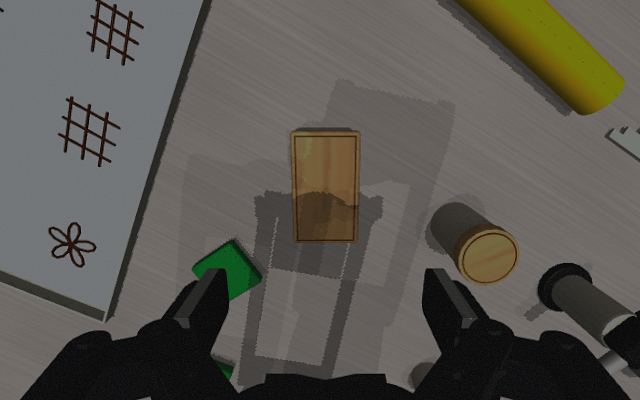

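View pics/e8.png

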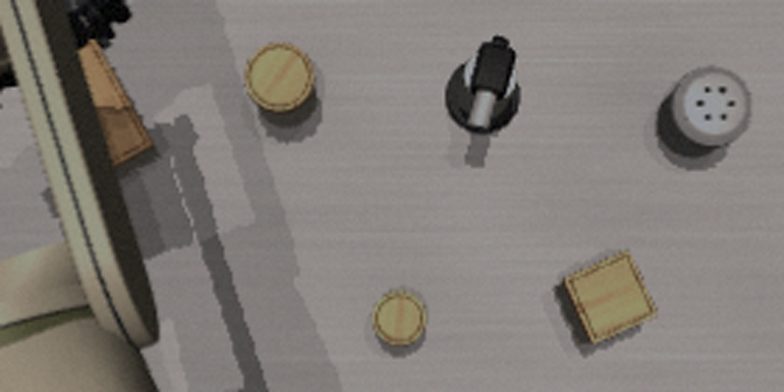

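View pics/e9.png

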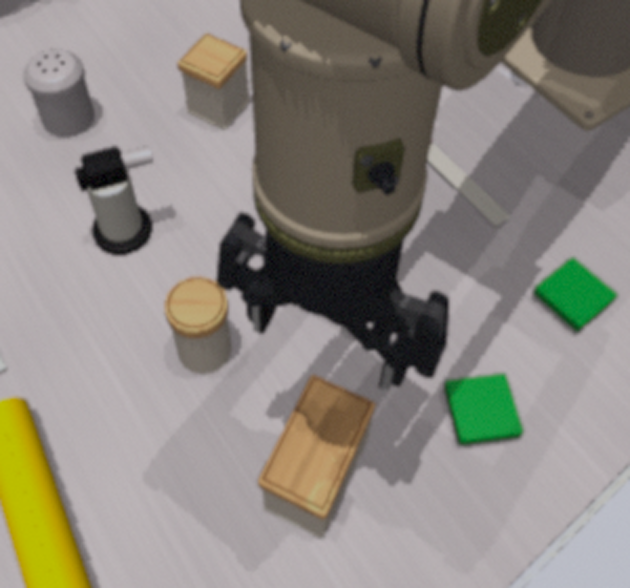

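```bash
python3 - <<'E'
from m import *
c('w21',0,0,1,[(291,132),(360,131),(357,241),(295,242)],76,'rect (610.4,252.7, 29.2)')
c('w16',0,0,1,[(288,167),(362,167),(360,237),(291,237)],88,'sq (448.5,-180.5, 23.5)')
c('w11',0,0,1,[(326,202)],96,'big (633,91.8)')
c('t21',190,90,2.8,[(281,77)],96,'big top');c('t21',190,90,2.8,[(400,318)],72,'small top');c('t21',190,90,2.8,[(611,297)],88,'sq top')
E
```

```text
rect (610.4,252.7, 29.2) c [612.1 252.5  76. ]
  edge 59.9 -60.0
  edge 103.1 -150.7
  edge 59.3 120.1
  edge 103.2 29.6
sq (448.5,-180.5, 23.5) c [ 450.3 -180.6   88. ]
  edge 56.9 -66.4
  edge 57.9 -156.2
  edge 56.5 113.5
  edge 57.9 24.2
big (633,91.8) c [634.5  91.7  96. ]
big top c [632.5  90.5  96. ]
small top c [433.9  -7.4  72. ]
sq top c [ 450. -181.   88.]
```

All four lids are centred within 2 mm and turned within 1° of their canisters. Nothing is in contact, so I'm handing in.

```bash
python3 -c "
from h import *
print(r.sense()['ft_force'],r.hand_in())"
```

```text
the job is handed in; nothing more can be done
[-0.43262673 -0.66959186 -0.75946342] None
```

I took the pile apart from the top down and set each lid on its own canister in about 27 s. The order was small round, large round, square, rectangular. Each lid was lowered until I felt the rim, then released, and the job is handed in.

**Placement:** The final pictures show every lid flat on its matching canister, centred within about 2 mm. The square and rectangular lids are turned less than 1° against their canisters. Each lid touched the rim within about 0.3 mm of its expected seated height.

**Bystanders:** In the final pictures the torch, the shaker and the green look-alikes stand where they were. I judged that by eye and did not measure it.

**Checks that disagreed:** The top and wrist cameras differed by 1 to 2 mm, which is within the calibration error. No check failed.

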